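Index the length-stop turret and butt the board against it

TASK

On the length-stop jig, push the upright tabs to turn the turret until its longest stop arm points straight along the index line towards the loose board. Then push the board back flat against the fence and along it until its end butts against that arm. Only push: do not lift or tip the board, keep it lying on the jig, leave the other things on the bench where they are, and finish clear of everything.

Things in the scene. Friction and masses are not known exactly. Their poses are not given: they have to be found in the camera images.
- jig: Length-stop jig fixed to the bench: grey laminate base 240 x 560 mm, 15 mm thick. Origin on the bench surface; the base spans x -130 to +110 mm, y -280 to +280 mm. Its x axis points to the fence, y along the fence towards the turret, z up. A dark index line on the base runs along x = 0 from y = +60 to +115 mm, from near the turret's pivot towards the board.
- fence (a point): Middle of the fence's top edge on the side of the board, axes as the jig's. The fence is a fixed wooden bar 20 mm thick, its top 45 mm above the bench, its face towards the board at the jig's x = +35 mm, running from the jig's y = -270 to +45 mm.
- turret (a joint): Turret angle (rad) about its vertical pivot, anticlockwise from above positive; 0 or a whole turn: the longest arm points along the jig's -y, over the index line. Turns either way without clicks, no end stop within a turn, stays where it is left (drag 0.22 N m, about 5 N at a tab).
- pivot (a point): On the turret's axis (jig x = 0, y = +160 mm), 15 mm above the bench; axes turn with the turret, the longest arm along its -y. Hub radius 28 mm, 45 mm above the bench at its centre. Four aluminium arms 90 degrees apart, 18 mm wide with round steel noses 20 mm across, reach 100, 84, 68 and 54 mm from the axis, in that order clockwise from above; arm tops 37 mm above the bench.
- tab_long (a point): Centre of the top of the longest arm's tab, 75 mm above the bench. Each of the four arms carries an identical black upright tab, centred 45 mm from the pivot: 8 mm thick in the direction of turning, 22 mm along the arm, rising from the arm's top (37 mm) to 75 mm above the bench. Axes turn with the turret.
- long_tip (a point): Outermost point of the longest arm's nose, 100 mm from the pivot, 29 mm above the bench; it moves with the turret.
- stop_point (a point): Where the tip of the longest arm belongs: on the jig at x = 0, y = +60 mm, 29 mm above the bench; axes as the jig's.
- board_mid (a point): Centre of the loose pine board, 70 mm wide (its x), 160 mm long (its y, roughly along the fence, the +y end facing the turret), 22 mm thick, about 0.15 to 0.31 kg, lying on the jig's base (top face 37 mm above the bench) in front of the fence. When home, its centre is at x = 0, y = -20 mm in the jig's frame.
- board_end (a point): Centre of the board's end face that faces the turret; axes as the board's.
- offcut: Pine offcut, 36 x 36 x 30 mm high, standing on the front left of the jig's base; origin under its centre. To be left alone.
- tape: Tape measure, 36 x 66 x 38 mm high, on the jig's base behind the fence; origin under its centre. To be left alone.
- glue: Glue bottle, 60 mm across, 170 mm high, on the bench to the right; origin under its centre. To be left alone.
- jar: Glass jar, 70 mm across, 90 mm high, on the bench to the left; origin under its centre. To be left alone.
- hammer: Hammer lying on the bench to the left; origin under its middle. To be left alone.
- pencil: Flat carpenter's pencil, 12 x 170 x 8 mm, on the bench to the right; origin under its centre. To be left alone.
- slat: Thin slat, 50 x 200 x 12 mm, on the bench beyond the jig; origin under its centre. To be left alone.
Mind the look-alikes: they are no part of the job. What is shaped like the part that bears board_mid but green is not meant.

How it is judged:
By the outcome, as a careful person would: the job done as asked, in the order asked, and still so for the second after the job is handed in, with the robot touching nothing.
It also fails if it takes over 72 s, if anything falls off the work surface, if the arm or the gripper's body presses on something with over 40 N, if the wrist force passes 120 N, or if a joint passes its speed limit or range.

ROBOT

A 6-joint arm with a two-finger parallel gripper is mounted at the origin on the work surface. World frame = base frame: x ahead of the robot, y to its left, z up, the work surface at z = 0. Lengths are in m, angles in rad, forces in N, time in s.
With the tool pointing down it reaches from about 0.3 to 0.875 m from the base axis. Payload 6.4 kg.
Tool frame: the origin (TCP) lies between the finger pads; the fingertips stand ctrl.tip_extent ahead of it and the grasp point (between the pads) is the TCP (ctrl.tip_extent is the distance from the TCP to the fingertips, in m); z points along the fingers, y is the line along which they close (so a half turn about z gives the same grasp; the last joint's range is limited). The gripper opens to 85 mm and grips with 20 to 120 N. Pads are 22 mm wide; open, the fingers measure 114 mm over their backs; the gripper's body (76 mm by 85 mm) begins 54 mm behind the grasp point. The pads swing forward as they close: fully open they stand 13 mm farther back than shut.
Start: joints at [1.062, 0.181, 1.607, -0, 1.354, -0.206], TCP at [0.171, 0.549, 0.25] pointing down, gripper open.
Joint ranges: [-2.99, 2.99], [-0.89, 2.07], [0.3, 2.58], [-1.14, 4.28], [0, 2.63], [-3.12, 3.12]. Speed limits (rad/s): [2.57, 2.57, 3.01, 3.14, 3.14, 3.14].

INTERFACE

Orientations are given as a unit quaternion [w, x, y, z].
In Python, from bench import ctrl gives the robot as it stands.
- The arm moves only by the tool send_rows, never from a script. Its arguments are lists of equal length, an entry for each row: "dr": the turn, a rotation vector about the tool's x, y, z in units of 6 degrees (1.0 is 6 degrees), a list of three; "xyz": the shift along the tool's x, y, z in cm, a list of three; "jaw": the opening in per cent of the stroke, from 0 (shut) to 100 (fully open). In form: {"dr": [[wx, wy, wz], ...], "xyz": [[dx, dy, dz], ...], "jaw": [jaw, ...]}. A call has exactly 8 rows; each row is the pose to reach, as a shift and turn from the pose commanded when the call began, along the tool's axes at that moment; what a row does not reach only later rows make up. A row lasts 1/8 s, in which the tool goes at most 62.5 mm and 10.7 degrees, less where a joint would pass 70% of its speed; a pose out of reach is approached as far as the arm can. A call with a gripper value outside its range is refused whole. The fingers move at their own pace and stop on an object; the grip force is fixed at half the most. Time passes only in rows, so rows that repeat a pose let the fingers close, or fill a call up. It gives the time, the measured TCP pose, the force, the opening and the grip force at its end, in the units of the state.
- ctrl.get_obs(): the state, without advancing time (a new reading comes with each control period).
- ctrl.camera(name): name is "side" or "top" or "wrist"; returns the picture (384x512x3 uint8, red, green, blue); there is no depth.
- ctrl.calibration(name): a dict with "camera_matrix" (3x3 intrinsics, pixels), "world_from_camera" (4x4, takes a point from camera to world coordinates). Camera axes: x right, y up, looking along -z (the intrinsics and any distortion apply to the point x, -y, -z); pixel columns grow to the right and rows downward; lengths in m; the calibration is good to about 2 mm. A picture is of the moment at which its call begins: read the wrist's pose just before it. calibration takes no time and is no camera call; for the wrist camera it gives the pose at the moment of the call.
- ctrl.hand_in(): hands the job in; it is judged then, once.
The state is a dict: "time_s": time; "q": joint angles; "dq": joint speeds; "joint_efforts": joint torques, N m; "eef_pos": TCP position; "eef_rot": TCP orientation; "wrist_force": force on the tool from outside, world axes, zero at the start; "torque": the same for the moment, N m; "opening": opening from 0.0 (shut) to 1.0 (fully open); "grasp_force": force on a finger pad.
Only numpy, scipy, OpenCV 4.12 (cv2) and the standard library are available. Lean on these libraries where they do the work, as an engineer would, in place of code of your own. Each camera call takes 0.05 s, during which the arm holds its last target. There are 200 camera calls.

## Working session

There is one attempt and no reset: what is moved stays moved. The work goes in short steps, Python scripts to look and compute and a tool call to move; the robot and the scene stay as the last step left them, time stands still between calls to the robot, and variables do not carry over. Pictures are saved under pics/ and viewed, at most 10 in all, crops included, and the job is handed in when it is done.

Besides the shell and the picture viewer there is one more tool, called after "Call:" by a JSON object that holds its "op" and its "data", one argument or row to a line. send_rows: Moves the arm, as the interface text tells. Its arguments: {"type":"object","properties":{"dr":{"type":"array","items":{"type":"array","items":{"type":"number"}}},"xyz":{"type":"array","items":{"type":"array","items":{"type":"number"}}},"jaw":{"type":"array","items":{"type":"number"}}},"required":["dr","xyz","jaw"]}

```bash
mkdir -p pics; cat > h.py <<'E'
import numpy as np, cv2
from bench import ctrl
def snap(n,f):
    im=ctrl.camera(n); cv2.imwrite(f'pics/{f}.png',cv2.cvtColor(im,cv2.COLOR_RGB2BGR)); return im
def ray(n,px,z):
    c=ctrl.calibration(n); K=np.array(c['camera_matrix']);T=np.array(c['world_from_camera'])
    px=np.atleast_2d(px).astype(float)
    d=cv2.undistortPoints(px[:,None],K,np.array(c.get('distortion',np.zeros(5)),float))[:,0]
    v=np.c_[d[:,0],-d[:,1],-np.ones(len(d))]@T[:3,:3].T; o=T[:3,3]
    return o+v*((z-o[2])/v[:,2])[:,None]
def proj(n,P):
    c=ctrl.calibration(n); K=np.array(c['camera_matrix']);T=np.array(c['world_from_camera'])
    p=(np.atleast_2d(P)-T[:3,3])@T[:3,:3]; p=p*[1,-1,-1]; p=p@K.T; return p[:,:2]/p[:,2:]
E
python3 - <<'E'
from h import *
o=ctrl.get_obs();print(o['eef_pos'],o['eef_rot'],ctrl.tip_extent,o['time_s'])
a=snap('top','t0');b=snap('side','s0')
c=ctrl.calibration('top');print(c)
cv2.imwrite('pics/both.png',cv2.cvtColor(cv2.resize(np.vstack([a,b]),None,fx=.78,fy=.78),cv2.COLOR_RGB2BGR))
E
```

```text
[0.17117725 0.54838462 0.2493943 ] [-3.14581043e-04  1.50830337e-01  9.88559274e-01 -8.19747761e-04] 0.019 0.0
{'camera_matrix': array([[485.05309011,   0.        , 247.70182583],
       [  0.        , 485.05309011, 193.04940706],
       [  0.        ,   0.        ,   1.        ]]), 'world_from_camera': array([[-0.00513697,  0.98764807, -0.15660431,  0.2907333 ],
       [-0.99997469, -0.00584455, -0.00405813, -0.02217993],
       [-0.00492329,  0.1565795 ,  0.98765309,  1.70892156],
       [ 0.        ,  0.        ,  0.        ,  1.        ]])}
```

View pics/t0.png

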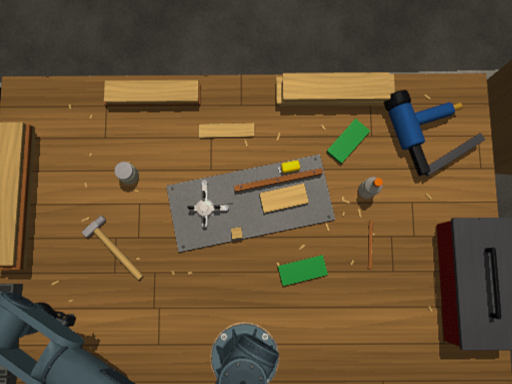

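View pics/s0.png

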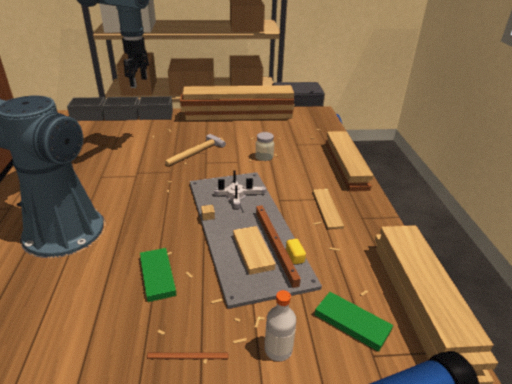

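Top view: the jig is at about (168–333, 157–250), the turret hub at (204,208) and the offcut at (236,234). Board candidates are the pine one at (284,198) and green ones at (303,271) and (348,142). The pine one is meant, as it lies on the jig and is not green. I'll confirm it in an enlarged crop and measure.

```bash
python3 - <<'E'
from h import *
im=cv2.imread('pics/t0.png'); hsv=cv2.cvtColor(im,cv2.COLOR_BGR2HSV)
cv2.imwrite('pics/c0.png',cv2.resize(im[150:260,160:345],None,fx=4.3,fy=4.3,interpolation=cv2.INTER_CUBIC))
roi=np.zeros(im.shape[:2],np.uint8); roi[145:262,160:345]=255
m=((hsv[...,1]<45)&(hsv[...,2]>60)&(hsv[...,2]<140)&(roi>0)).astype(np.uint8)
m=cv2.morphologyEx(m,cv2.MORPH_OPEN,np.ones((3,3)))
cs,_=cv2.findContours(m,0,2); c=max(cs,key=cv2.contourArea)
W=ray('top',c[:,0],.015)[:,:2].astype(np.float32)
r=cv2.minAreaRect(W);print('jig',r,cv2.boxPoints(r))
print('px',cv2.boxPoints(cv2.minAreaRect(c)))
m=((hsv[...,0]>10)&(hsv[...,0]<30)&(hsv[...,1]>50)&(hsv[...,2]>130)).astype(np.uint8); m[:,:250]=0;m[:, 315:]=0;m[:180]=0;m[216:]=0
cs,_=cv2.findContours(m,0,2); c=max(cs,key=cv2.contourArea)
r=cv2.minAreaRect(ray('top',c[:,0],.037)[:,:2].astype(np.float32));print('board',r,cv2.minAreaRect(c))
E
```

```text
jig ((0.5272694230079651, -0.021868526935577393), (0.2409384697675705, 0.5568070411682129), 11.390254974365234) [[ 0.35419077  0.22726023]
 [ 0.46415493 -0.3185804 ]
 [ 0.7003481  -0.2709973 ]
 [ 0.5903839   0.27484334]]
px [[164.60101 185.4413 ]
 [320.39932 153.10579]
 [334.16623 219.43718]
 [178.36792 251.77269]]
board ((0.5405659079551697, -0.14099401235580444), (0.07207337021827698, 0.16142596304416656), 12.26564884185791) ((283.87646484375, 197.19412231445312), (20.499929428100586, 46.314659118652344), 77.47119140625)
```

View pics/c0.png

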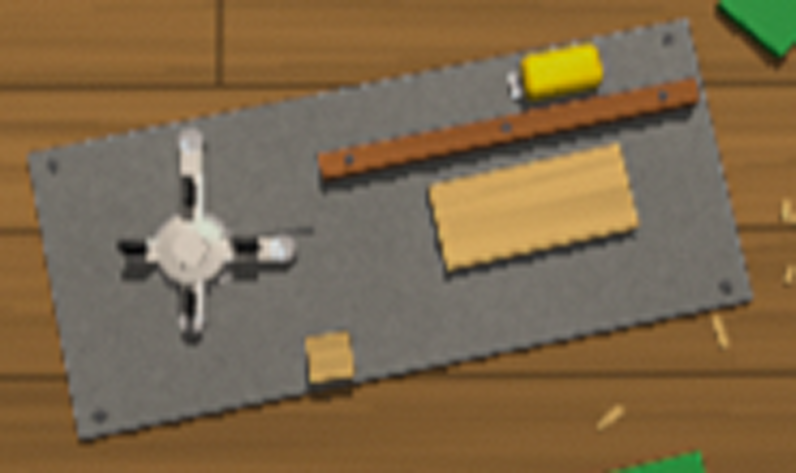

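The crop confirms the pine board on the jig, centred at crop (533,207). The turret's longest arm points up, with its tip at crop (190,130). The 84 mm arm points right. The turret must therefore turn clockwise by about 79°. Next I'll move for a closer wrist look.

```bash
cat >> h.py <<'E'
from scipy.spatial.transform import Rotation as Ro
def plan(p,yaw):
    o=ctrl.get_obs(); w,x,y,z=o['eef_rot']; R=Ro.from_quat([x,y,z,w]).as_matrix()
    c,s=np.cos(np.radians(yaw)),np.sin(np.radians(yaw))
    Y=np.array([c,s,0]);Z=np.array([0,0,-1.]);Rt=np.c_[np.cross(Y,Z),Y,Z]
    d=np.array(p)-o['eef_pos']
    print('at',o['eef_pos'].round(4),'xyz',(R.T@d*100).round(2),'dr',(np.degrees(Ro.from_matrix(R.T@Rt).as_rotvec())/6).round(2),'F',np.round(o['wrist_force'],1),'t',round(o['time_s'],2))
E
python3 - <<'E'
from h import *
w,x,y,z=ctrl.get_obs()['eef_rot'];R=Ro.from_quat([x,y,z,w]).as_matrix()
T=ctrl.calibration('wrist')['world_from_camera'];print('cam in tool',(R.T@(T[:3,3]-ctrl.get_obs()['eef_pos'])).round(3),(R.T@T[:3,:3]).round(2))
print(ctrl.calibration('wrist')['camera_matrix'])
print(ray('top',[204.65,207.7],.045))
plan([.46,.08,.30],20)
E
```

```text
cam in tool [ 0.074  0.001 -0.123] [[ 0.    0.96  0.29]
 [ 1.   -0.   -0.  ]
 [-0.    0.29 -0.96]]
[[269.03457798   0.         251.52070352]
 [  0.         269.03457798 188.49422698]
 [  0.           0.           1.        ]]
[[0.50415175 0.13380344 0.045     ]]
at [0.1712 0.5484 0.2495] xyz [-41.53 -36.11  -5.01] dr [-0.02  0.    8.78] F [-0.3 -0.6  0.9] t 0.1
```

Call:
{"op": "send_rows", "data": {
  "dr": [
    [0, 0, 1.1],
    [0, 0, 2.2],
    [0, 0, 3.3],
    [0, 0, 4.4],
    [0, 0, 5.5],
    [0, 0, 6.6],
    [0, 0, 7.7],
    [0, 0, 8.8]
  ],
  "xyz": [
    [-5, -4.5, 0],
    [-10, -9, 0],
    [-15, -13.5, 0],
    [-20, -18, 0],
    [-25, -22.5, 0],
    [-30, -27, 0],
    [-35, -31, 0],
    [-41, -35, 2]
  ],
  "jaw": [0, 0, 0, 0, 0, 0, 0, 0]
}}

```text
time_s: 1.1
eef_pos: [0.4351, 0.1231, 0.239]
eef_rot: [0.001, 0.576, 0.817, 0.001]
wrist_force: [0.8, 0.5, -0.5]
opening: -0.003
grasp_force: 0.0
```

```bash
python3 - <<'E'
from h import *
plan([.49,.10,.24],20)
print(ctrl.get_obs()['q'])
snap('wrist','w0')
E
```

```text
at [0.4351 0.1231 0.239 ] xyz [-4.01  4.4  -0.08] dr [ 0.02  0.01 -0.07] F [ 0.8  0.5 -0.5] t 1.1
[ 1.19375230e-02 -9.45260892e-02  1.91652434e+00  1.79052985e-04
  1.31702759e+00 -3.30307680e-01]
```

View pics/w0.png

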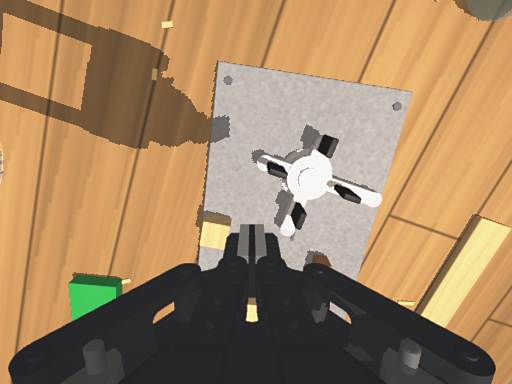

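Wrist view: hub at (310,177), longest arm's nose at (375,200), 68 mm nose at (258,157), 84 mm nose at (289,228). The jig's left-end corners are at (217,62) and (411,92).

```bash
python3 - <<'E'
from h import *
a,b=ray('wrist',[[217,62],[411,92]],.015)[:,:2]
print('corners',a,b,np.linalg.norm(b-a)); th=np.arctan2(*(b-a)[::-1]); print('jig yaw',np.degrees(th))
# corners a: jig(-.13,.28), b:(.11,.28)
x=np.array([np.cos(th),np.sin(th)]);y=np.array([-x[1],x[0]])
piv=(a+b)/2+.01*x-.12*y; print('pivot from corners',piv)
im=cv2.imread('pics/w0.png'); m=(im.min(2)>200).astype(np.uint8); m[:,:240]=0;m[:,400:]=0;m[:110]=0;m[245:]=0
# rim of arms
d=cv2.morphologyEx(m,cv2.MORPH_OPEN,cv2.getStructuringElement(2,(23,23)))
c=max(cv2.findContours(d,0,2)[0],key=cv2.contourArea);h,rr=cv2.minEnclosingCircle(c);print('hub',h,rr,ray('wrist',h,.045))
n=ray('wrist',[[374,200],[260,158],[289,228]],.033)[:,:2]
hub=ray('wrist',h,.045)[0,:2]
for p in n:
  v=p-hub;print(np.linalg.norm(v),np.degrees(np.arctan2(v[1],v[0])))
v=n[0]-n[1];print('axis',np.degrees(np.arctan2(v[1],v[0])))
E
```

```text
corners [0.35914123 0.22192301] [0.59042477 0.26698952] 0.2356333350550591
jig yaw 11.026146411345026
pivot from corners [0.50754923 0.12858404]
hub (315.5, 178.5) 21.691110610961914 [[0.51417244 0.13459171 0.045     ]]
0.08641080872667553 -2.5108491130533763
0.070827248933928 -179.72816135121747
0.07642032462253234 -92.04448109077121
axis -1.2574254780694771
```

```bash
python3 - <<'E'
from h import *
plan([.544,.1625,.11],20)
for k in range(1,9):
  d=-np.radians(6*k);print(k,(4.5*np.sin(d)+1.5*(np.cos(d)-1)).round(2),(4.5*(np.cos(d)-1)-1.5*np.sin(d)).round(2))
E
```

```text
at [0.4381 0.1175 0.2372] xyz [ 0.85 11.47 12.73] dr [ 0.01  0.04 -0.15] F [ 3.1 -7.1 -0.5] t 1.15
1 -0.48 0.13
2 -0.97 0.21
3 -1.46 0.24
4 -1.96 0.22
5 -2.45 0.15
6 -2.93 0.02
7 -3.4 -0.15
8 -3.84 -0.37
```

Call:
{"op": "send_rows", "data": {
  "dr": [
    [0, 0, 0],
    [0, 0, 0],
    [0, 0, 0],
    [0, 0, 0],
    [0, 0, 0],
    [0, 0, 0],
    [0, 0, 0],
    [0, 0, 0]
  ],
  "xyz": [
    [0.3, 2.5, 2.5],
    [0.6, 5, 5],
    [0.9, 7.5, 7.5],
    [1.1, 10, 10],
    [1.1, 11.5, 12],
    [1.1, 11.5, 12],
    [1.1, 11.5, 12],
    [1.1, 11.5, 12]
  ],
  "jaw": [0, 0, 0, 0, 0, 0, 0, 0]
}}

```text
time_s: 2.15
eef_pos: [0.5383, 0.1743, 0.1193]
eef_rot: [0.001, 0.575, 0.818, 0.0]
wrist_force: [0.6, -0.2, -0.2]
opening: 0.003
grasp_force: 0.0
```

```bash
python3 - <<'E'
from h import *
snap('wrist','w1')
plan([.543,.1655,.072],20)
print(proj('wrist',[[.506,.136,.045],[.543,.1655,.053]]))
E
```

```text
at [0.5384 0.1743 0.1194] xyz [-0.98  0.13  4.74] dr [ 0.01  0.   -0.03] F [ 0.5 -0.6 -0.1] t 2.2
[[197.84491349 235.836377  ]
 [253.36207007 222.57459401]]
```

View pics/w1.png

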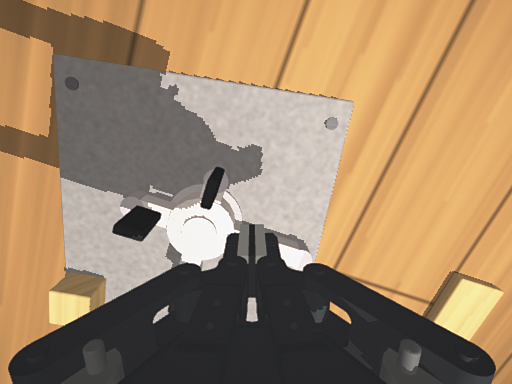

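The hub appears at (200,233) against a predicted (198,236), so the pivot estimate is good. The jig's end corners are at (52,56) and (353,101). Next I'll lower the fingers between the tabs.

Call:
{"op": "send_rows", "data": {
  "dr": [
    [0, 0, 0],
    [0, 0, 0],
    [0, 0, 0],
    [0, 0, 0],
    [0, 0, 0],
    [0, 0, 0],
    [0, 0, 0],
    [0, 0, 0]
  ],
  "xyz": [
    [-0.4, 0, 0],
    [-0.8, 0.1, 0.5],
    [-0.9, 0.1, 1.5],
    [-0.9, 0.1, 2.7],
    [-0.9, 0.1, 3.8],
    [-0.9, 0.1, 4.6],
    [-0.9, 0.1, 4.6],
    [-0.9, 0.1, 4.6]
  ],
  "jaw": [0, 0, 0, 0, 0, 0, 0, 0]
}}

```text
time_s: 3.2
eef_pos: [0.5425, 0.1663, 0.0725]
eef_rot: [0.0, 0.575, 0.818, 0.0]
wrist_force: [-0.0, -0.3, -0.2]
opening: 0.003
grasp_force: 0.0
```

```bash
python3 - <<'E'
from h import *
plan([.543,.1655,.072],20)
# jig corners in w1 with pose then: shift calibration by tool displacement
now=np.array(ctrl.get_obs()['eef_pos']); d=np.array([.5384,.1743,.1194])-now
c=ctrl.calibration
def cal(n):
    k=dict(c(n)); T=np.array(k['world_from_camera']); T[:3,3]+=d; k['world_from_camera']=T; return k
ctrl.calibration=cal
a,b,h=[ray('wrist',p,z)[0,:2] for p,z in (([52,56],.015),([353,101],.015),([200,233],.045))]
th=np.arctan2(*(b-a)[::-1]);print(a,b,h,np.linalg.norm(b-a),np.degrees(th))
x=np.array([np.cos(th),np.sin(th)]);y=np.array([-x[1],x[0]]);print((a+b)/2+.01*x-.12*y)
E
```

```text
at [0.5425 0.1663 0.0725] xyz [-0.1   0.02  0.05] dr [ 0.    0.   -0.02] F [-0.  -0.3 -0.2] t 3.2
[0.35583976 0.2277518 ] [0.5880714  0.27669442] [0.50685301 0.13893999] 0.2373329112262355 11.900883396859793
[0.50648695 0.1368646 ]
```

Call:
{"op": "send_rows", "data": {
  "dr": [
    [0, 0, 1],
    [0, 0, 2],
    [0, 0, 3],
    [0, 0, 4],
    [0, 0, 5],
    [0, 0, 6],
    [0, 0, 7],
    [0, 0, 8]
  ],
  "xyz": [
    [-0.48, 0.13, 0],
    [-0.97, 0.21, 0],
    [-1.46, 0.24, 0],
    [-1.96, 0.22, 0],
    [-2.45, 0.15, 0],
    [-2.93, 0.02, 0],
    [-3.4, -0.15, 0],
    [-3.84, -0.37, 0]
  ],
  "jaw": [0, 0, 0, 0, 0, 0, 0, 0]
}}

```text
time_s: 4.2
eef_pos: [0.5525, 0.1299, 0.073]
eef_rot: [-0.0, 0.859, 0.512, 0.001]
wrist_force: [1.0, 4.9, -0.8]
opening: -0.002
grasp_force: 2.5
```

Call:
{"op": "send_rows", "data": {
  "dr": [
    [0, 0, 1],
    [0, 0, 2],
    [0, 0, 3],
    [0, 0, 4],
    [0, 0, 5],
    [0, 0, 6],
    [0, 0, 6.8],
    [0, 0, 6.8]
  ],
  "xyz": [
    [-0.48, 0.13, 0],
    [-0.97, 0.21, 0],
    [-1.46, 0.24, 0],
    [-1.96, 0.22, 0],
    [-2.45, 0.15, 0],
    [-2.93, 0.02, 0],
    [-3.3, -0.11, 0],
    [-3.3, -0.11, 0]
  ],
  "jaw": [0, 0, 0, 0, 0, 0, 0, 0]
}}

```text
time_s: 5.2
eef_pos: [0.5362, 0.1007, 0.0731]
eef_rot: [-0.0, 0.983, 0.183, 0.001]
wrist_force: [2.2, 4.1, -1.0]
opening: -0.002
grasp_force: 1.4
```

```bash
python3 - <<'E'
from h import *
im=snap('wrist','w2'); snap('top','t2')
plan([.543,.1655,.072],20); plan([.543,.1655,.072],-70)
print(proj('wrist',[[.506,.137,.045]]))
t=cv2.imread('pics/t2.png')[150:260,160:345]
cv2.imwrite('pics/v2.png',np.vstack([cv2.resize(t,None,fx=2.77,fy=2.5,interpolation=2)[:, :512],cv2.imread('pics/w2.png')[:320]]))
E
```

```text
at [0.5362 0.1006 0.0731] xyz [ 2.97 -5.81  0.12] dr [ 2.000e-02 -1.000e-02 -1.481e+01] F [2.4 2.4 0.8] t 5.3
at [0.5362 0.1006 0.0731] xyz [ 2.97 -5.81  0.12] dr [ 0.   -0.02  0.19] F [2.4 2.4 0.8] t 5.3
[[182.15321481 253.34353671]]
```

View pics/v2.png

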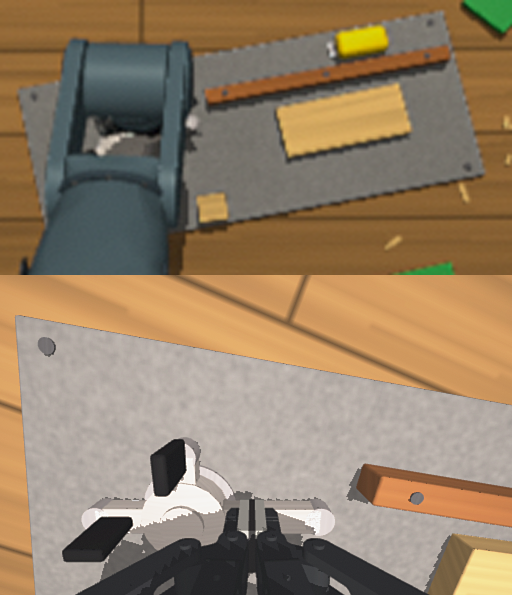

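Wrist view (lower half, row offset 275): longest arm's nose centre at (318,245), hub at about (183,252). The jig's back edge runs from (17,42) to (512,130).

```bash
python3 - <<'E'
from h import *
im=cv2.imread('pics/w2.png')
a,b=ray('wrist',[[17,42],[511,130]],.015)[:,:2]; v=b-a; j=np.degrees(np.arctan2(v[1],v[0])); print('jig -y dir',j)
p=np.array([.506,.137])
for q,z in (([319,245],.034),([334,246],.029)):
  n=ray('wrist',q,z)[0,:2]-p;print(np.linalg.norm(n),np.degrees(np.arctan2(n[1],n[0])))
# pivot dist to edge should be .11
u=v/np.linalg.norm(v);print('edge dist',u[0]*(p-a)[1]-u[1]*(p-a)[0],'along',u@(p-a))
E
```

```text
jig -y dir -78.30464199264081
0.08924659500805121 -68.90656752262176
0.1011654258975931 -70.87382626298789
edge dist -0.10857834695787376 along 0.11748634579962028
```

Call:
{"op": "send_rows", "data": {
  "dr": [
    [0, 0, 0.4],
    [0, 0, 0.8],
    [0, 0, 1.2],
    [0, 0, 1.2],
    [0, 0, 1.2],
    [0, 0, 1.2],
    [0, 0, 1.2],
    [0, 0, 1.2]
  ],
  "xyz": [
    [-0.19, 0.06, 0],
    [-0.38, 0.11, 0],
    [-0.57, 0.15, 0],
    [-0.57, 0.15, 0],
    [-0.57, 0.15, 0],
    [0.2, 0.15, 0],
    [0.3, 0.15, -2],
    [0.3, 0.15, -5]
  ],
  "jaw": [0, 0, 0, 0, 0, 0, 0, 0]
}}

```text
time_s: 6.3
eef_pos: [0.5374, 0.0997, 0.1214]
eef_rot: [0.0, 0.993, 0.121, -0.002]
wrist_force: [1.3, 0.1, -0.4]
opening: -0.002
grasp_force: 0.0
```

Call:
{"op": "send_rows", "data": {
  "dr": [
    [0, 0, 0],
    [0, 0, 0],
    [0, 0, 0],
    [0, 0, 0],
    [0, 0, 0],
    [0, 0, 0],
    [0, 0, 0],
    [0, 0, 0]
  ],
  "xyz": [
    [-1, -2, -3],
    [-2, -4, -5],
    [-3, -6, -6],
    [-4, -7, -6],
    [-5, -7, -6],
    [-6, -7, -6],
    [-6, -7, -6],
    [-6, -7, -6]
  ],
  "jaw": [0, 0, 0, 0, 0, 0, 0, 0]
}}

```text
time_s: 7.3
eef_pos: [0.4638, 0.1532, 0.1822]
eef_rot: [0.0, 0.993, 0.12, 0.0]
wrist_force: [0.4, 0.7, 0.3]
opening: 0.001
grasp_force: 0.0
```

```bash
python3 - <<'E'
from h import *
im=snap('wrist','w3'); 
plan([.506,.137,.072],-78)
print(proj('wrist',[[.506,.137,.045]]))
E
```

```text
at [0.464  0.1533 0.1823] xyz [ 3.69  2.58 11.03] dr [ 0.  -0.   0.3] F [-0.7  0.3  0.1] t 7.35
[[279.27423081 146.68919748]]
```

View pics/w3.png

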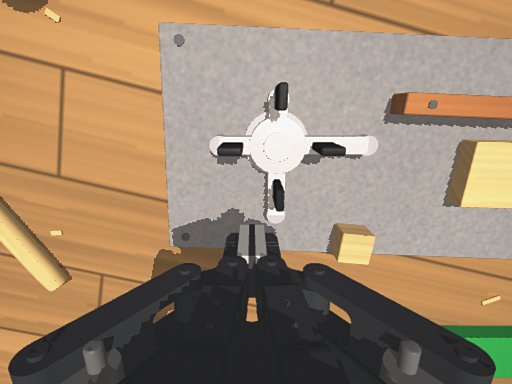

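The nose centres are at (219,146) and (368,146), the hub at (278,144), and the jig's edges slope 2.4°. The arm therefore still has about 2° to turn. I'll refine that with line fits.

```bash
cat > ang.py <<'E'
from h import *
import sys
def run(f,xs,rows,edge_x):
    im=cv2.imread(f'pics/{f}.png').astype(int)
    hsv=cv2.cvtColor(im.astype(np.uint8),cv2.COLOR_BGR2HSV)
    w=(im.min(2)>225)
    # arm centreline: white span centre per column
    P=[]
    for x in xs:
        r=np.where(w[rows[0]:rows[1],x])[0]
        if len(r)>3: P.append((x,(r.min()+r.max())/2+rows[0],len(r)))
    P=np.array(P);print(P[:, 2].astype(int),P[:,1])
    # back jig edge: wood->grey
    E=[]
    g=hsv[...,1]<60
    for x in range(*edge_x,4):
        r=np.where(g[:80,x])[0]
        if len(r): E.append((x,r.min()))
    E=np.array(E)
    a=ray('wrist',P[:,:2],.037)[:,:2]; e=ray('wrist',E,.015)[:,:2]
    for n,q in(('arm',a),('edge',e)):
        vx,vy,_,_=cv2.fitLine(q.astype(np.float32),cv2.DIST_HUBER,0,1e-4,1e-4).ravel()
        t=np.degrees(np.arctan2(vy,vx)); print(n,t if t<0 else t-180)
    return a,e
E
python3 - <<'E'
from ang import *
a,e=run('w3',[*range(214,224),*range(347,372,2)],(132,160),(180,500))
n,m=ray('wrist',[[219,146],[368,146]],.037)[:,:2];v=m-n;print(np.degrees(np.arctan2(v[1],v[0])),np.linalg.norm(v))
E
```

```text
[ 6  8  8  5  4  5 17 17 17 17 17 17 17 17 17 17 14] [150.5 140.  139.5 140.  139.5 139.  145.  145.  145.  145.  145.  145.
 145.  145.  145.  145.  143.5]
arm -78.37709
edge -78.58467
-76.16827888446579 0.14817680644397788
```

```bash
python3 - <<'E'
from h import *
plan([.5380,.0975,.125],-78.5)
E
```

```text
at [0.464  0.1533 0.1823] xyz [5.86 7.18 5.73] dr [ 0.   -0.    0.39] F [-0.7  0.3  0.1] t 7.35
```

Call:
{"op": "send_rows", "data": {
  "dr": [
    [0, 0, 0.4],
    [0, 0, 0.4],
    [0, 0, 0.4],
    [0, 0, 0.4],
    [0, 0, 0.4],
    [0, 0, 0.4],
    [0, 0, 0.4],
    [0, 0, 0.4]
  ],
  "xyz": [
    [1.5, 2, 0],
    [3, 4, 1],
    [4.5, 6, 3],
    [5.9, 7.2, 5],
    [5.9, 7.2, 5.7],
    [5.9, 7.2, 5.7],
    [5.9, 7.2, 5.7],
    [5.9, 7.2, 5.7]
  ],
  "jaw": [0, 0, 0, 0, 0, 0, 0, 0]
}}

```text
time_s: 8.35
eef_pos: [0.5383, 0.0981, 0.1262]
eef_rot: [0.0, 0.995, 0.1, 0.001]
wrist_force: [0.5, 0.7, -0.1]
opening: 0.001
grasp_force: 0.0
```

```bash
python3 - <<'E'
from h import *
plan([.5297,.0959,.073],-78.5)
E
```

```text
at [0.5383 0.0981 0.1262] xyz [-0.9   0.05  5.32] dr [ 0.   -0.01 -0.  ] F [ 0.5  0.7 -0.1] t 8.35
```

Call:
{"op": "send_rows", "data": {
  "dr": [
    [0, 0, 0],
    [0, 0, 0],
    [0, 0, 0],
    [0, 0, 0],
    [0, 0, 0],
    [0, 0, 0],
    [0, 0, 0],
    [0, 0, 0]
  ],
  "xyz": [
    [0, 0, 2.5],
    [0, 0, 5.2],
    [0, 0, 5.3],
    [-0.3, 0, 5.3],
    [-0.6, 0.05, 5.3],
    [-0.8, 0.05, 5.3],
    [-0.9, 0.05, 5.3],
    [-0.9, 0.05, 5.3]
  ],
  "jaw": [0, 0, 0, 0, 0, 0, 0, 0]
}}

```text
time_s: 9.35
eef_pos: [0.5308, 0.0955, 0.0734]
eef_rot: [0.0, 0.995, 0.1, 0.002]
wrist_force: [4.6, 1.1, 3.9]
opening: 0.001
grasp_force: 2.2
```

Call:
{"op": "send_rows", "data": {
  "dr": [
    [0, 0, 0],
    [0, 0, 0],
    [0, 0, 0],
    [0, 0, 0],
    [0, 0, 0],
    [0, 0, 0],
    [0, 0, 0],
    [0, 0, 0]
  ],
  "xyz": [
    [0, 0, 0],
    [0.7, 0, 0],
    [0.8, 0, -2],
    [0.8, 0, -5],
    [-1.5, -1, -9],
    [-4, -2, -9],
    [-6, -2, -9],
    [-6, -2, -9]
  ],
  "jaw": [0, 0, 0, 0, 0, 0, 0, 0]
}}

```text
time_s: 10.35
eef_pos: [0.4646, 0.1034, 0.1613]
eef_rot: [-0.0, 0.995, 0.1, -0.002]
wrist_force: [-0.2, 0.2, -0.2]
opening: 0.004
grasp_force: 0.0
```

```bash
python3 - <<'E'
from h import *
plan([.506,.137,.073],-78.5)
im=snap('wrist','w4')
print(proj('wrist',[[.506,.137,.045]]))
cv2.imwrite('pics/w4b.png',cv2.resize(cv2.imread('pics/w4.png')[:300],None,fx=1.55,fy=1.55,interpolation=2))
E
```

```text
at [0.4646 0.1034 0.1613] xyz [ 4.76 -2.46  8.81] dr [-0.01  0.04 -0.01] F [-0.2  0.2 -0.2] t 10.35
[[224.23088342 139.2101228 ]]
```

View pics/w4b.png

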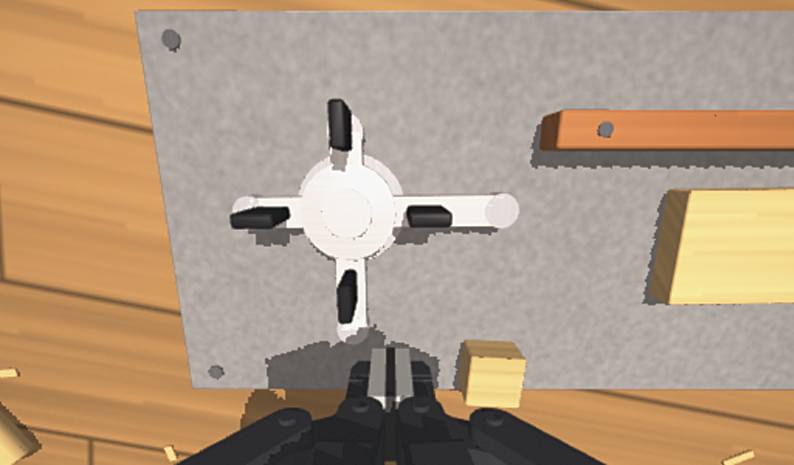

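```bash
python3 - <<'E'
from h import *
im=cv2.imread('pics/w4.png'); g=cv2.GaussianBlur(im,(0,0),.7).astype(float)[...,0]; s=cv2.cvtColor(im,cv2.COLOR_BGR2HSV)[...,1].astype(float)
def cross(col,r0,r1,th,up):
    v=col[r0:r1]; 
    for i in range(len(v)-1):
        if (v[i]<th)!=(v[i+1]<th): return r0+i+(th-v[i])/(v[i+1]-v[i])
T=[];B=[]
for x in range(296,316):
    a=cross(g[:,x],118,135,215,1); v=g[:,x]
    b=next((r-1+(v[r-1]-215)/(v[r-1]-v[r]) for r in range(136,158) if v[r]<215),None)
    if a and b: T.append((x,a));B.append((x,b))
T=np.array(T);B=np.array(B);print(T[:,1].round(1),B[:,1].round(1))
E=np.array([(x,cross(s[:,x],0,20,70,1) or np.nan) for x in range(110,500,6)]);E=E[~np.isnan(E[:,1])]
F=lambda q:cv2.fitLine(q[:,:2].astype(np.float32),cv2.DIST_HUBER,0,1e-4,1e-4).ravel()
e=F(ray('wrist',E,.015)); n=np.array([-e[1],e[0]])
print('edge',np.degrees(np.arctan2(e[1],e[0])),E[::8,1])
for nm,q,z in(('top',T,.037),('bot',B,.037),('mid',(T+B)/2,.037)):
    l=F(ray('wrist',q,z));print(nm,np.degrees(np.arctan2(l[1],l[0])),l[2:],'dist from edge',n@(l[2:]-e[2:]))
for nm,px,z in(('nose',[323.9,135.8],.037),('hubtop',[223.5,137.5],.045)):
    p=ray('wrist',px,z)[0,:2];print(nm,p,n@(p-e[2:]))
E
```

```text
[126.5 126.5 126.5 126.5 126.5 126.5 126.5 126.4 126.4 126.4 126.3 126.3
 126.3 126.3 126.2 126.2 126.2 126.3 126.3 126.2] [144.9 144.9 144.8 144.8 144.8 144.8 144.8 144.8 144.8 144.8 144.7 144.7
 144.7 144.7 144.7 144.7 144.7 144.7 144.7 144.6]
edge -78.5675 [6.48672566 6.53781513 6.53389831 6.54310345 6.54237288 6.55172414
 6.48148148 6.78651685 6.75862069]
top -77.541405 [0.53072697 0.06797586] dist from edge -0.10017809
bot -77.94549 [0.51485413 0.06350095] dist from edge -0.11662298
mid -77.65753 [0.5226716 0.0666922] dist from edge -0.10832809
nose [0.52595024 0.04947463] -0.1085272309402528
hubtop [0.50734115 0.13788353] -0.10924327696375268
```

About 0.7° is left, because the arm sagged slightly under load. I'll give one more small nudge.

```bash
python3 - <<'E'
from h import *
plan([.5380,.0978,.125],-78.5);plan([.5290,.0958,.073],-78.5)
E
```

```text
at [0.4658 0.1033 0.1616] xyz [6.97 1.97 3.65] dr [-0.    0.02 -0.01] F [ 0.4 -0.5 -0.5] t 10.4
at [0.4658 0.1033 0.1616] xyz [6.06 1.99 8.85] dr [-0.    0.02 -0.01] F [ 0.4 -0.5 -0.5] t 10.4
```

Call:
{"op": "send_rows", "data": {
  "dr": [
    [0, 0, 0],
    [0, 0, 0],
    [0, 0, 0],
    [0, 0, 0],
    [0, 0, 0],
    [0, 0, 0],
    [0, 0, 0],
    [0, 0, 0]
  ],
  "xyz": [
    [3, 1, 0],
    [6.5, 2, 1],
    [6.9, 2, 4],
    [6.9, 2, 7],
    [6.9, 2, 9],
    [6.9, 2, 9],
    [6.9, 2, 9],
    [6.6, 2, 9]
  ],
  "jaw": [0, 0, 0, 0, 0, 0, 0, 0]
}}

```text
time_s: 11.4
eef_pos: [0.5363, 0.0967, 0.0734]
eef_rot: [0.0, 0.995, 0.1, 0.001]
wrist_force: [-0.2, 0.1, -0.2]
opening: -0.002
grasp_force: 0.0
```

Call:
{"op": "send_rows", "data": {
  "dr": [
    [0, 0, 0],
    [0, 0, 0],
    [0, 0, 0],
    [0, 0, 0],
    [0, 0, 0],
    [0, 0, 0],
    [0, 0, 0],
    [0, 0, 0]
  ],
  "xyz": [
    [-0.2, 0, 0],
    [-0.4, 0, 0],
    [-0.55, 0, 0],
    [-0.67, 0, 0],
    [-0.67, 0, 0],
    [-0.67, 0, 0],
    [-0.67, 0, 0],
    [0.1, 0, 0]
  ],
  "jaw": [0, 0, 0, 0, 0, 0, 0, 0]
}}

```text
time_s: 12.4
eef_pos: [0.5355, 0.0969, 0.0721]
eef_rot: [0.0, 0.995, 0.1, -0.001]
wrist_force: [-0.6, 0.5, -0.4]
opening: -0.002
grasp_force: 0.0
```

Call:
{"op": "send_rows", "data": {
  "dr": [
    [0, 0, 0],
    [0, 0, 0],
    [0, 0, 0],
    [0, 0, 0],
    [0, 0, 0],
    [0, 0, 0],
    [0, 0, 0],
    [0, 0, 0]
  ],
  "xyz": [
    [0, 0, -2],
    [0, 0, -5],
    [-2, 1, -9],
    [-4, 3, -9],
    [-6, 5, -9],
    [-6.6, 6, -9],
    [-6.6, 6, -9],
    [-6.6, 6, -9]
  ],
  "jaw": [0, 0, 0, 0, 0, 0, 0, 0]
}}

```text
time_s: 13.4
eef_pos: [0.4839, 0.0254, 0.1622]
eef_rot: [-0.0, 0.995, 0.1, -0.0]
wrist_force: [0.2, -0.0, 0.6]
opening: 0.007
grasp_force: 0.0
```

```bash
python3 - <<'E'
from h import *
plan([.506,.137,.073],-78.5)
im=snap('wrist','w5')
print(proj('wrist',[[.506,.137,.045]]))
cv2.imwrite('pics/w5b.png',cv2.resize(cv2.imread('pics/w5.png')[:300],None,fx=1.55,fy=1.55,interpolation=2))
E
```

```text
at [0.4839 0.0254 0.1622] xyz [  4.39 -10.49   8.92] dr [-0.    0.   -0.01] F [ 0.2 -0.   0.6] t 13.4
[[134.40052922 141.79279834]]
```

View pics/w5b.png

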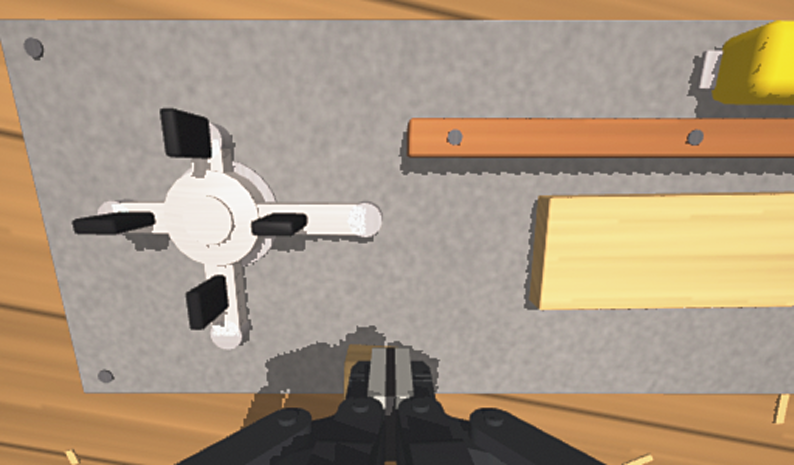

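Zoom view: longest arm horizontal with its nose at (370,220), fence from (408,157), board end at (545,196–308).

```bash
python3 - <<'E'
from h import *
im=cv2.imread('pics/w5.png'); g=cv2.GaussianBlur(im,(0,0),.7).astype(float)[...,0]; S=cv2.cvtColor(im,cv2.COLOR_BGR2HSV)[...,1].astype(float)
def cr(v,r0,r1,th):
    for r in range(r0,r1):
        if (v[r]<th)!=(v[r+1]<th): return r+(th-v[r])/(v[r+1]-v[r])
    return np.nan
L=lambda I,xs,a,b,th:(lambda q:q[~np.isnan(q[:,1])])(np.array([(x,cr(I[:,x],a,b,th)) for x in xs]))
F=lambda q,z:cv2.fitLine(ray('wrist',q,z)[:,:2].astype(np.float32),cv2.DIST_HUBER,0,1e-4,1e-4).ravel()
T=L(g,range(200,228),122,138,215);B=L(g,range(200,228),142,158,215)
E=L(S,range(20,460,6),2,30,70);print(T[::6,1],B[::6,1],E[::10,1])
e=F(E,.015);n=np.array([-e[1],e[0]])
R={'edge':e,'armT':F(T,.037),'armB':F(B,.037),'board+x':F(L(S,range(365,500,5),112,140,70),.037),'board-x':F(L(S,range(365,500,5),175,220,70),.037)}
for k,l in R.items(): print(k,np.degrees(np.arctan2(l[1],l[0])),l[2:],n@(l[2:]-e[2:]))
for nm,px,z in(('nose',[370/1.55,220/1.55],.037),('b+',[549/1.55,196/1.55],.037),('b-',[540/1.55,308/1.55],.037)):
    p=ray('wrist',px,z)[0,:2];print(nm,p,'edge',n@(p-e[2:]),'from piv',e[:2]@(p-[.506,.137]))
E
```

```text
[131.92857143 131.94736842 131.94230769 131.96078431 131.92156863] [149.95       149.9        150.01351351 150.04477612 150.078125  ] [12.32926829 12.47619048 12.49056604 12.48623853 12.48648649 12.53571429
 12.52542373 12.53846154]
edge -78.52907 [0.6377464  0.03526144] 0.0
armT -78.534935 [0.5276437  0.07014481] -0.100966215
armB -78.89771 [0.5111414  0.06906498] -0.1173536
board+x -77.66825 [ 0.57030094 -0.10676133] -0.09434245
board-x -77.64227 [ 0.50717574 -0.14913669] -0.16463397
nose [0.52328136 0.04652545] edge -0.10993860445701059 from piv 0.09210414140181085
b+ [ 0.55762851 -0.05286124] edge -0.09604260437832603 from piv 0.19633629926174095
b- [ 0.49061357 -0.06843478] edge -0.1648160922845602 from piv 0.1982714645832942
```

The arm is now aligned to about 0.2° of the index line. The board is about 20 mm off the fence, and its end is 97 mm short of the stop. Next I'll push it to the fence.

Call:
{"op": "send_rows", "data": {
  "dr": [
    [0, 0, 0],
    [0, 0, 0],
    [0, 0, 0],
    [0, 0, 0],
    [0, 0, 0],
    [0, 0, 0],
    [0, 0, 0],
    [0, 0, 0]
  ],
  "xyz": [
    [-1.5, 4, 0],
    [-3, 9, 0],
    [-3.5, 14, 1],
    [-3.5, 17, 4],
    [-3.5, 17, 7],
    [-3.5, 17, 9.5],
    [-3.5, 17, 10.5],
    [-3.5, 17, 10.5]
  ],
  "jaw": [0, 0, 0, 0, 0, 0, 0, 0]
}}

```text
time_s: 14.45
eef_pos: [0.4829, -0.148, 0.0569]
eef_rot: [-0.0, 0.995, 0.1, -0.001]
wrist_force: [-0.4, 0.4, 0.4]
opening: 0.003
grasp_force: 0.0
```

Call:
{"op": "send_rows", "data": {
  "dr": [
    [0, 0, 0],
    [0, 0, 0],
    [0, 0, 0],
    [0, 0, 0],
    [0, 0, 0],
    [0, 0, 0],
    [0, 0, 0],
    [0, 0, 0]
  ],
  "xyz": [
    [0, 0, 0.4],
    [0, 0, 0.8],
    [0, 0, 1.2],
    [0, 0, 1.2],
    [0.4, 0, 1.2],
    [0.8, 0, 1.2],
    [1.2, 0, 1.2],
    [1.2, 0, 1.2]
  ],
  "jaw": [0, 0, 0, 0, 0, 0, 0, 0]
}}

```text
time_s: 15.45
eef_pos: [0.495, -0.1461, 0.0453]
eef_rot: [0.0, 0.995, 0.1, 0.0]
wrist_force: [0.7, 0.1, -0.5]
opening: 0.001
grasp_force: 0.0
```

```bash
cat >> h.py <<'E'
O=np.array([.5384,-.0193]);ux=np.array([.9799,.1994]);uy=np.array([-.1994,.9799])
def jig(p): d=np.array(p)[:2]-O; return (d@ux).round(4),(d@uy).round(4)
E
python3 - <<'E'
from h import *
print(jig(ctrl.get_obs()['eef_pos'])); plan([*(O-.046*ux-.115*uy),.045],-78.5)
E
```

```text
(np.float64(-0.0678), np.float64(-0.1156))
at [ 0.495  -0.1461  0.0453] xyz [ 2.18 -0.06  0.03] dr [ 0.   -0.   -0.01] F [ 0.7  0.1 -0.5] t 15.45
```

Call:
{"op": "send_rows", "data": {
  "dr": [
    [0, 0, 0],
    [0, 0, 0],
    [0, 0, 0],
    [0, 0, 0],
    [0, 0, 0],
    [0, 0, 0],
    [0, 0, 0],
    [0, 0, 0]
  ],
  "xyz": [
    [0.3, 0, 0],
    [0.6, 0, 0],
    [0.9, 0, 0],
    [1.2, 0, 0],
    [1.5, 0, 0],
    [1.7, 0, 0],
    [1.9, 0, 0],
    [1.9, 0, 0]
  ],
  "jaw": [0, 0, 0, 0, 0, 0, 0, 0]
}}

```text
time_s: 16.45
eef_pos: [0.5136, -0.1424, 0.0454]
eef_rot: [0.0, 0.995, 0.1, 0.0]
wrist_force: [0.7, 0.0, 0.0]
opening: -0.002
grasp_force: 0.0
```

Call:
{"op": "send_rows", "data": {
  "dr": [
    [0, 0, 0],
    [0, 0, 0],
    [0, 0, 0],
    [0, 0, 0],
    [0, 0, 0],
    [0, 0, 0],
    [0, 0, 0],
    [0, 0, 0]
  ],
  "xyz": [
    [0.1, 0, 0],
    [0.15, 0, 0],
    [0.2, 0, 0],
    [0.25, 0, 0],
    [0.3, 0, 0],
    [0.35, 0, 0],
    [0.35, 0, 0],
    [0.35, 0, 0]
  ],
  "jaw": [0, 0, 0, 0, 0, 0, 0, 0]
}}

```text
time_s: 17.45
eef_pos: [0.5158, -0.1421, 0.0453]
eef_rot: [0.0, 0.995, 0.1, -0.001]
wrist_force: [-6.9, -2.5, 4.7]
opening: 0.001
grasp_force: 3.9
```

Call:
{"op": "send_rows", "data": {
  "dr": [
    [0, 0, 0],
    [0, 0, 0],
    [0, 0, 0],
    [0, 0, 0],
    [0, 0, 0],
    [0, 0, 0],
    [0, 0, 0],
    [0, 0, 0]
  ],
  "xyz": [
    [-0.8, 0, 0],
    [-1.5, 0, 0],
    [-1.5, 0, -4],
    [-1.5, 1, -7],
    [0, 5, -7],
    [2, 9, -7],
    [4.5, 11.7, -7],
    [4.5, 11.7, -7]
  ],
  "jaw": [0, 0, 0, 0, 0, 0, 0, 0]
}}

```text
time_s: 18.45
eef_pos: [0.5853, -0.2492, 0.1152]
eef_rot: [0.001, 0.995, 0.099, 0.001]
wrist_force: [0.2, 0.3, -0.8]
opening: 0.0
grasp_force: 0.0
```

```bash
python3 - <<'E'
from h import *
p=ctrl.get_obs()['eef_pos'];print(jig(p)); plan([*(O-.232*uy),.045],-78.5)
im=snap('wrist','w6');m=cv2.imread('pics/w6.png')
cv2.imwrite('pics/w6b.png',np.hstack([m,cv2.cvtColor(cv2.resize(ctrl.camera('top')[150:260,180:345],(288,192)),4)[:,:,:] if 0 else np.zeros((384,1,3),np.uint8)]))
E
```

```text
(np.float64(0.0001), np.float64(-0.2346))
at [ 0.5853 -0.2492  0.1152] xyz [-0.02 -0.27  7.02] dr [ 0.01 -0.01 -0.02] F [ 0.2  0.3 -0.8] t 18.45
```

View pics/w6.png

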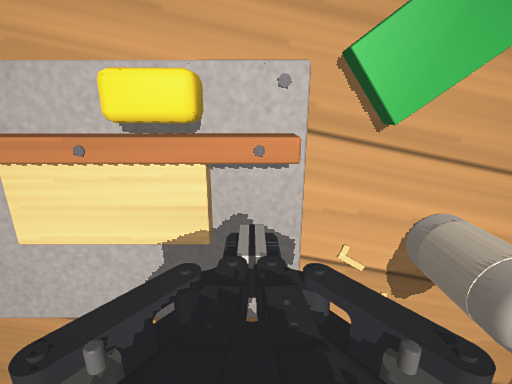

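The board is flush against the fence, with its near end at column 210. The finger is beyond that end at (252,230). Next I'll lower it and push along the fence.

Call:
{"op": "send_rows", "data": {
  "dr": [
    [0, 0, 0],
    [0, 0, 0],
    [0, 0, 0],
    [0, 0, 0],
    [0, 0, 0],
    [0, 0, 0],
    [0, 0, 0],
    [0, 0, 0]
  ],
  "xyz": [
    [0, 0, 2],
    [0, 0, 4],
    [0, 0, 6],
    [0, 0, 7],
    [0, -0.4, 7],
    [0, -0.8, 7],
    [0, -1.2, 7],
    [0, -1.6, 7]
  ],
  "jaw": [0, 0, 0, 0, 0, 0, 0, 0]
}}

```text
time_s: 19.5
eef_pos: [0.5812, -0.2316, 0.046]
eef_rot: [0.0, 0.995, 0.1, 0.0]
wrist_force: [1.1, -0.5, 0.3]
opening: -0.002
grasp_force: 0.0
```

Call:
{"op": "send_rows", "data": {
  "dr": [
    [0, 0, 0],
    [0, 0, 0],
    [0, 0, 0],
    [0, 0, 0],
    [0, 0, 0],
    [0, 0, 0],
    [0, 0, 0],
    [0, 0, 0]
  ],
  "xyz": [
    [0, -0.6, 0],
    [0, -1.2, 0],
    [0, -1.8, 0],
    [0, -2.4, 0],
    [0, -3, 0],
    [0, -3.6, 0],
    [0, -4.2, 0],
    [0, -4.8, 0]
  ],
  "jaw": [0, 0, 0, 0, 0, 0, 0, 0]
}}

```text
time_s: 20.5
eef_pos: [0.5715, -0.1846, 0.0456]
eef_rot: [0.0, 0.995, 0.1, 0.0]
wrist_force: [-0.0, -3.4, 3.2]
opening: 0.001
grasp_force: 2.3
```

Call:
{"op": "send_rows", "data": {
  "dr": [
    [0, 0, 0],
    [0, 0, 0],
    [0, 0, 0],
    [0, 0, 0],
    [0, 0, 0],
    [0, 0, 0],
    [0, 0, 0],
    [0, 0, 0]
  ],
  "xyz": [
    [0, -0.6, 0],
    [0, -1.2, 0],
    [0, -1.8, 0],
    [0, -2.4, 0],
    [0, -3, 0],
    [0, -3.5, 0],
    [0, -4.0, 0],
    [0, -4.2, 0]
  ],
  "jaw": [0, 0, 0, 0, 0, 0, 0, 0]
}}

```text
time_s: 21.5
eef_pos: [0.5631, -0.1432, 0.0455]
eef_rot: [0.0, 0.995, 0.1, 0.0]
wrist_force: [1.0, -3.9, 5.5]
opening: -0.001
grasp_force: 3.1
```

```bash
python3 - <<'E'
from h import *
o=ctrl.get_obs();print(jig(o['eef_pos']),o['wrist_force'])
E
```

```text
(np.float64(-0.0005), np.float64(-0.1264)) [ 1.03247809 -3.90001756  5.48463063]
```

Call:
{"op": "send_rows", "data": {
  "dr": [
    [0, 0, 0],
    [0, 0, 0],
    [0, 0, 0],
    [0, 0, 0],
    [0, 0, 0],
    [0, 0, 0],
    [0, 0, 0],
    [0, 0, 0]
  ],
  "xyz": [
    [0, -0.15, 0],
    [0, -0.3, 0],
    [0, -0.45, 0],
    [0, -0.6, 0],
    [0, -0.7, 0],
    [0, -0.8, 0],
    [0, -0.9, 0],
    [0, -0.9, 0]
  ],
  "jaw": [0, 0, 0, 0, 0, 0, 0, 0]
}}

```text
time_s: 22.5
eef_pos: [0.5613, -0.1346, 0.0455]
eef_rot: [0.0, 0.995, 0.1, 0.0]
wrist_force: [0.6, -3.7, 5.7]
opening: -0.001
grasp_force: 3.0
```

Call:
{"op": "send_rows", "data": {
  "dr": [
    [0, 0, 0],
    [0, 0, 0],
    [0, 0, 0],
    [0, 0, 0],
    [0, 0, 0],
    [0, 0, 0],
    [0, 0, 0],
    [0, 0, 0]
  ],
  "xyz": [
    [0, -0.05, 0],
    [0, -0.1, 0],
    [0, -0.15, 0],
    [0, -0.2, 0],
    [0, -0.2, 0],
    [0, -0.2, 0],
    [0, -0.2, 0],
    [0, -0.2, 0]
  ],
  "jaw": [0, 0, 0, 0, 0, 0, 0, 0]
}}

```text
time_s: 23.5
eef_pos: [0.5609, -0.1327, 0.0454]
eef_rot: [0.0, 0.995, 0.1, 0.0]
wrist_force: [1.3, -4.7, 5.3]
opening: -0.001
grasp_force: 3.1
```

Call:
{"op": "send_rows", "data": {
  "dr": [
    [0, 0, 0],
    [0, 0, 0],
    [0, 0, 0],
    [0, 0, 0],
    [0, 0, 0],
    [0, 0, 0],
    [0, 0, 0],
    [0, 0, 0]
  ],
  "xyz": [
    [0, -0.05, 0],
    [0, -0.1, 0],
    [0, -0.15, 0],
    [0, -0.2, 0],
    [0, -0.2, 0],
    [0, -0.2, 0],
    [0, -0.2, 0],
    [0, -0.2, 0]
  ],
  "jaw": [0, 0, 0, 0, 0, 0, 0, 0]
}}

```text
time_s: 24.5
eef_pos: [0.5605, -0.1308, 0.0455]
eef_rot: [0.0, 0.995, 0.1, 0.0]
wrist_force: [1.5, -3.3, 5.8]
opening: 0.002
grasp_force: 3.1
```

Call:
{"op": "send_rows", "data": {
  "dr": [
    [0, 0, 0],
    [0, 0, 0],
    [0, 0, 0],
    [0, 0, 0],
    [0, 0, 0],
    [0, 0, 0],
    [0, 0, 0],
    [0, 0, 0]
  ],
  "xyz": [
    [0, -0.05, 0],
    [0, -0.1, 0],
    [0, -0.1, 0],
    [0, -0.1, 0],
    [0, -0.1, 0],
    [0, -0.1, 0],
    [0, -0.1, 0],
    [0, -0.1, 0]
  ],
  "jaw": [0, 0, 0, 0, 0, 0, 0, 0]
}}

```text
time_s: 25.5
eef_pos: [0.5604, -0.1299, 0.0455]
eef_rot: [0.0, 0.995, 0.1, 0.0]
wrist_force: [1.3, -5.6, 4.8]
opening: -0.002
grasp_force: 3.3
```

Call:
{"op": "send_rows", "data": {
  "dr": [
    [0, 0, 0],
    [0, 0, 0],
    [0, 0, 0],
    [0, 0, 0],
    [0, 0, 0],
    [0, 0, 0],
    [0, 0, 0],
    [0, 0, 0]
  ],
  "xyz": [
    [0, -0.05, 0],
    [0, -0.1, 0],
    [0, -0.15, 0],
    [0, -0.15, 0],
    [0, -0.15, 0],
    [0, -0.15, 0],
    [0, -0.15, 0],
    [0, -0.15, 0]
  ],
  "jaw": [0, 0, 0, 0, 0, 0, 0, 0]
}}

```text
time_s: 26.5
eef_pos: [0.5604, -0.1296, 0.0456]
eef_rot: [0.001, 0.995, 0.1, 0.001]
wrist_force: [0.6, -9.2, 2.8]
opening: -0.0
grasp_force: 4.9
```

Call:
{"op": "send_rows", "data": {
  "dr": [
    [0, 0, 0],
    [0, 0, 0],
    [0, 0, 0],
    [0, 0, 0],
    [0, 0, 0],
    [0, 0, 0],
    [0, 0, 0],
    [0, 0, 0]
  ],
  "xyz": [
    [0, -0.05, 0],
    [0, -0.1, 0],
    [0, -0.1, 0],
    [0, -0.1, 0],
    [0, -0.1, 0],
    [0, -0.1, 0],
    [0, -0.1, 0],
    [0, -0.1, 0]
  ],
  "jaw": [0, 0, 0, 0, 0, 0, 0, 0]
}}

```text
time_s: 27.5
eef_pos: [0.5604, -0.1294, 0.0456]
eef_rot: [0.002, 0.995, 0.1, 0.001]
wrist_force: [1.4, -11.4, 1.2]
opening: 0.002
grasp_force: 6.0
```

```bash
python3 - <<'E'
from h import *
o=ctrl.get_obs();print(jig(o['eef_pos']),o['wrist_force'])
im=snap('wrist','w7');g=cv2.imread('pics/w7.png')
# row of nose height jig x=0 across junction
for X in (0,.015,-.025):
  for Y in (.09,.075,.065,.055,.045,.03): 
    q=proj('wrist',[[*(O+X*ux+Y*uy),.037]])[0].round().astype(int);print(X,Y,q,g[q[1],q[0]] if 0<=q[0]<512 and 0<=q[1]<384 else '')
E
```

```text
(np.float64(-0.0004), np.float64(-0.1123)) [  1.40004828 -11.38929462   1.23930725]
0 0.09 [-118  247] 
0 0.075 [-91 247] 
0 0.065 [-72 247] 
0 0.055 [-54 247] 
0 0.045 [-35 247] 
0 0.03 [ -8 247] 
0.015 0.09 [-130  222] 
0.015 0.075 [-101  222] 
0.015 0.065 [-82 222] 
0.015 0.055 [-63 222] 
0.015 0.045 [-44 222] 
0.015 0.03 [-16 222] 
-0.025 0.09 [-101  286] 
-0.025 0.075 [-75 286] 
-0.025 0.065 [-57 286] 
-0.025 0.055 [-40 286] 
-0.025 0.045 [-22 286] 
-0.025 0.03 [  4 286] [132 207 238]
```

The force rose to 11 N with no further motion, so the board is butted against the arm. I'll back off and check numerically.

Call:
{"op": "send_rows", "data": {
  "dr": [
    [0, 0, 0],
    [0, 0, 0],
    [0, 0, 0],
    [0, 0, 0],
    [0, 0, 0],
    [0, 0, 0],
    [0, 0, 0],
    [0, 0, 0]
  ],
  "xyz": [
    [0, 0.8, 0],
    [0, 1.5, 0],
    [0, 1.5, -4],
    [0, 1.5, -8],
    [0, 1.5, -12],
    [-3, 0, -12],
    [-6, -3, -12],
    [-8, -6, -12]
  ],
  "jaw": [0, 0, 0, 0, 0, 0, 0, 0]
}}

```text
time_s: 28.55
eef_pos: [0.4673, -0.0832, 0.1643]
eef_rot: [-0.001, 0.995, 0.099, -0.001]
wrist_force: [0.3, -0.1, 0.2]
opening: 0.001
grasp_force: 0.0
```

Call:
{"op": "send_rows", "data": {
  "dr": [
    [0, 0, 0],
    [0, 0, 0],
    [0, 0, 0],
    [0, 0, 0],
    [0, 0, 0],
    [0, 0, 0],
    [0, 0, 0],
    [0, 0, 0]
  ],
  "xyz": [
    [-1, -4, 0],
    [-1.5, -7, 0],
    [-1.5, -9, 0],
    [-1.5, -9, 0],
    [-1.5, -9, 0],
    [-1.5, -9, 0],
    [-1.5, -9, 0],
    [-1.5, -9, 0]
  ],
  "jaw": [0, 0, 0, 0, 0, 0, 0, 0]
}}

```text
time_s: 29.55
eef_pos: [0.4368, 0.0005, 0.1652]
eef_rot: [-0.0, 0.995, 0.099, -0.0]
wrist_force: [0.5, 0.4, -0.8]
opening: -0.002
grasp_force: 0.0
```

```bash
python3 - <<'E'
from h import *
o=ctrl.get_obs();print(o['eef_pos'],o['wrist_force'])
snap('wrist','w8');im=cv2.imread('pics/w8.png')
# rectify to jig-plane at z=.037: 0.5 mm/px, columns=-y (from .18 to -.12), rows = x from .06 to -.06
Y=np.arange(.18,-.12,-.0005);X=np.arange(.06,-.06,-.0005)
P=np.array([[*(O+x*ux+y*uy),.037] for x in X for y in Y]);q=proj('wrist',P).astype(np.float32).reshape(len(X),len(Y),2)
r=cv2.remap(im,q,None,cv2.INTER_LINEAR);cv2.imwrite('pics/r8.png',r)
S=cv2.cvtColor(r,cv2.COLOR_BGR2HSV)[...,1].astype(int);w=r.min(2)
print('x of pine rows at y=.05,.0,-.05,-.08 (S>70 span)')
for y in(.05,.03,0,-.03,-.05,-.08):
  c=int((.18-y)/.0005);k=S[:,c];e=[ (round(X[i]*1000,1),int(k[i]),int(k[i+3]),r[i+3,c].tolist()) for i in range(0,len(k)-3,1) if abs(k[i+3]-k[i])>35];print(y,e[::3])
for x in(.03,.02,.012,.006,0,-.006,-.012,-.02,-.03):
  row=int((.06-x)/.0005);print(x,[(round(Y[c]*1000),int(S[row,c]),int(w[row,c])) for c in range(int(.1/.0005),int(.14/.0005),4)])
a=[]
for y in np.arange(.098,.078,-.001):
  c=int((.18-y)/.0005);t=np.where(w[90:150,c]>215)[0]
  if len(t):a.append((y*1000,X[90+t.min()]*1000,X[90+t.max()]*1000))
print(np.round(a[::3],1))
E
```

```text
[0.43684482 0.00045562 0.16518121] [ 0.50109403  0.41635948 -0.83336578]
x of pine rows at y=.05,.0,-.05,-.08 (S>70 span)
0.05 [(np.float64(34.5), 17, 77, [136, 168, 195]), (np.float64(-35.5), 118, 28, [90, 94, 101])]
0.03 [(np.float64(57.5), 19, 76, [124, 144, 177]), (np.float64(56.0), 76, 161, [79, 134, 214]), (np.float64(-36.5), 90, 6, [87, 87, 89])]
0 [(np.float64(57.5), 19, 66, [127, 144, 171]), (np.float64(56.0), 66, 162, [76, 129, 208]), (np.float64(-36.0), 114, 11, [85, 85, 89])]
-0.03 [(np.float64(57.0), 16, 148, [80, 121, 191]), (np.float64(-35.0), 117, 77, [86, 105, 123]), (np.float64(-36.5), 77, 11, [87, 88, 91])]
-0.05 [(np.float64(57.0), 16, 146, [81, 121, 189]), (np.float64(-35.0), 119, 72, [86, 104, 120]), (np.float64(-36.5), 72, 8, [89, 89, 92])]
-0.08 [(np.float64(57.0), 14, 138, [88, 127, 191]), (np.float64(-35.0), 119, 56, [82, 94, 105]), (np.float64(-36.5), 56, 11, [85, 87, 89])]
0.03 [(80, 20, 150), (78, 22, 152), (76, 20, 155), (74, 22, 152), (72, 21, 155), (70, 23, 154), (68, 21, 155), (66, 20, 153), (64, 20, 155), (62, 14, 155), (60, 120, 124), (58, 103, 145)
[... 2049 characters left out ...]
 21, 155), (74, 20, 151), (72, 20, 154), (70, 22, 137), (68, 21, 158), (66, 22, 152), (64, 20, 152), (62, 14, 124), (60, 114, 126), (58, 96, 153), (56, 96, 153), (54, 97, 152), (52, 97, 152), (50, 97, 152), (48, 96, 153), (46, 97, 152), (44, 97, 152), (42, 96, 153)]
-0.03 [(80, 21, 158), (78, 23, 155), (76, 21, 158), (74, 20, 153), (72, 23, 150), (70, 19, 150), (68, 22, 152), (66, 22, 156), (64, 21, 156), (62, 7, 104), (60, 118, 134), (58, 91, 159), (56, 91, 158), (54, 91, 158), (52, 91, 158), (50, 93, 156), (48, 93, 156), (46, 93, 156), (44, 93, 156), (42, 93, 156)]
[[98.   7.  -9. ]
 [95.   7.  -9.5]
 [92.   7.  -9.5]
 [89.   7.  -9.5]
 [86.   7.  -9.5]
 [83.   7.  -9.5]
 [80.   7.  -9.5]]
```

The board's end is at y ≈ 60 mm against the nose, the arm is straight and the board's edges are parallel at about ±35 mm. I'll give one gentle press to the fence to make sure it is flat.

Call:
{"op": "send_rows", "data": {
  "dr": [
    [0, 0, 0],
    [0, 0, 0],
    [0, 0, 0],
    [0, 0, 0],
    [0, 0, 0],
    [0, 0, 0],
    [0, 0, 0],
    [0, 0, 0]
  ],
  "xyz": [
    [1, 2, 0],
    [2, 4, 2],
    [3, 6, 5],
    [3, 6, 8],
    [3, 6, 11],
    [3, 6, 11.9],
    [3, 6, 11.9],
    [3.5, 6, 11.9]
  ],
  "jaw": [0, 0, 0, 0, 0, 0, 0, 0]
}}

```text
time_s: 30.6
eef_pos: [0.4841, -0.0515, 0.0474]
eef_rot: [0.0, 0.995, 0.1, 0.001]
wrist_force: [0.9, 0.1, -0.2]
opening: 0.001
grasp_force: 0.0
```

Call:
{"op": "send_rows", "data": {
  "dr": [
    [0, 0, 0],
    [0, 0, 0],
    [0, 0, 0],
    [0, 0, 0],
    [0, 0, 0],
    [0, 0, 0],
    [0, 0, 0],
    [0, 0, 0]
  ],
  "xyz": [
    [0.3, 0, 0],
    [0.6, 0, 0],
    [0.9, 0, 0],
    [1.1, 0, 0],
    [1.2, 0, 0],
    [1.3, 0, 0],
    [1.35, 0, 0],
    [1.35, 0, 0]
  ],
  "jaw": [0, 0, 0, 0, 0, 0, 0, 0]
}}

```text
time_s: 31.6
eef_pos: [0.4962, -0.0484, 0.0462]
eef_rot: [-0.0, 0.995, 0.1, -0.0]
wrist_force: [-0.8, 0.2, -0.4]
opening: -0.001
grasp_force: 0.0
```

```bash
python3 - <<'E'
from h import *
o=ctrl.get_obs();print(jig(o['eef_pos']),o['wrist_force'])
E
```

```text
(np.float64(-0.0471), np.float64(-0.0201)) [-0.84982221  0.1639608  -0.43928003]
```

Call:
{"op": "send_rows", "data": {
  "dr": [
    [0, 0, 0],
    [0, 0, 0],
    [0, 0, 0],
    [0, 0, 0],
    [0, 0, 0],
    [0, 0, 0],
    [0, 0, 0],
    [0, 0, 0]
  ],
  "xyz": [
    [0.03, 0, 0],
    [0.06, 0, 0],
    [0.1, 0, 0],
    [0.13, 0, 0],
    [0.16, 0, 0],
    [0.18, 0, 0],
    [0.18, 0, 0],
    [0.18, 0, 0]
  ],
  "jaw": [0, 0, 0, 0, 0, 0, 0, 0]
}}

```text
time_s: 32.6
eef_pos: [0.4966, -0.0483, 0.0462]
eef_rot: [-0.0, 0.995, 0.1, -0.002]
wrist_force: [-7.4, -3.6, 6.8]
opening: 0.002
grasp_force: 4.2
```

The board was already flush: 8 N with no give. Next I'll retreat and recheck.

Call:
{"op": "send_rows", "data": {
  "dr": [
    [0, 0, 0],
    [0, 0, 0],
    [0, 0, 0],
    [0, 0, 0],
    [0, 0, 0],
    [0, 0, 0],
    [0, 0, 0],
    [0, 0, 0]
  ],
  "xyz": [
    [-0.8, 0, 0],
    [-1.8, 0, 0],
    [-2, 0, -4],
    [-2, 0, -8],
    [-3, -3, -12],
    [-5, -6, -12],
    [-5, -6, -12],
    [-5, -6, -12]
  ],
  "jaw": [0, 0, 0, 0, 0, 0, 0, 0]
}}

```text
time_s: 33.6
eef_pos: [0.4373, 0.0006, 0.1663]
eef_rot: [0.0, 0.995, 0.1, 0.0]
wrist_force: [-2.0, -0.2, 0.4]
opening: -0.001
grasp_force: 0.0
```

```bash
python3 - <<'E'
from h import *
o=ctrl.get_obs();print(o['eef_pos'])
snap('wrist','w9');im=cv2.imread('pics/w9.png')
Y=np.arange(.18,-.12,-.0005);X=np.arange(.06,-.06,-.0005)
P=np.array([[*(O+x*ux+y*uy),.037] for x in X for y in Y]);q=proj('wrist',P).astype(np.float32).reshape(len(X),len(Y),2)
r=cv2.remap(im,q,None,cv2.INTER_LINEAR);S=cv2.cvtColor(r,cv2.COLOR_BGR2HSV)[...,1].astype(int);w=r.min(2)
for x in(.03,.012,.003,0,-.003,-.012,-.03):
  row=int((.06-x)/.0005);print(x,[(round(Y[c]*1000,1),int(S[row,c]),int(w[row,c])) for c in range(int(.116/.0005),int(.123/.0005),2)])
for y in(.05,.02,-.02,-.06,-.09):
  c=int((.18-y)/.0005);k=S[:,c];i=np.where(k[150:]<60)[0];print(y,X[150+i[0]])
for y in(.095,.09,.085,.08,.075,.07):
  c=int((.18-y)/.0005);t=np.where(w[90:150,c]>195)[0];print(y,X[90+t.min()],X[90+t.max()])
E
```

```text
[0.43732324 0.00059913 0.16629989]
0.03 [(np.float64(64.0), 20, 155), (np.float64(63.0), 21, 155), (np.float64(62.0), 17, 155), (np.float64(61.0), 20, 152), (np.float64(60.0), 124, 116), (np.float64(59.0), 108, 142), (np.float64(58.0), 104, 145)]
0.012 [(np.float64(64.0), 20, 150), (np.float64(63.0), 21, 147), (np.float64(62.0), 15, 127), (np.float64(61.0), 36, 105), (np.float64(60.0), 113, 106), (np.float64(59.0), 105, 146), (np.float64(58.0), 101, 149)]
0.003 [(np.float64(64.0), 12, 218), (np.float64(63.0), 11, 223), (np.float64(62.0), 12, 188), (np.float64(61.0), 30, 133), (np.float64(60.0), 112, 126), (np.float64(59.0), 107, 144), (np.float64(58.0), 105, 144)]
0 [(np.float64(64.0), 11, 216), (np.float64(63.0), 12, 218), (np.float64(62.0), 9, 224), (np.float64(61.0), 16, 191), (np.float64(60.0), 110, 131), (np.float64(59.0), 104, 147), (np.float64(58.0), 100, 150)]
-0.003 [(np.float64(64.0), 14, 214), (np.float64(63.0), 12, 216), (np.float64(62.0), 8, 223), (np.float64(61.0), 17, 197), (np.float64(60.0), 118, 125), (np.float64(59.0), 101, 150), (np.float64(58.0), 95, 155)]
-0.012 [(np.float64(64.0), 17, 86), (np.float64(63.0), 19, 87), (np.float64(62.0), 8, 88), (np.float64(61.0), 39, 89), (np.float64(60.0), 115, 110), (np.float64(59.0), 109, 144), (np.float64(58.0), 102, 148)]
-0.03 [(np.float64(64.0), 21, 155), (np.float64(63.0), 20, 155), (np.float64(62.0), 14, 124), (np.float64(61.0), 51, 83), (np.float64(60.0), 109, 122), (np.float64(59.0), 97, 156), (np.float64(58.0), 93, 157)]
0.05 -0.03650000000000009
0.02 -0.03650000000000009
-0.02 -0.03650000000000009
-0.06 -0.03650000000000009
-0.09 -0.03650000000000009
0.095 0.006999999999999951 -0.009500000000000064
0.09 0.006999999999999951 -0.009500000000000064
0.085 0.006999999999999951 -0.009500000000000064
0.08 0.006999999999999951 -0.009500000000000064
0.075 0.006999999999999951 -0.009500000000000064
0.07 0.007999999999999952 -0.011000000000000065
```

Call:
{"op": "send_rows", "data": {
  "dr": [
    [0, 0, 0],
    [0, 0, 0],
    [0, 0, 0],
    [0, 0, 0],
    [0, 0, 0],
    [0, 0, 0],
    [0, 0, 0],
    [0, 0, 0]
  ],
  "xyz": [
    [0, 0, -2],
    [0, 0, -4],
    [0, 0, -6],
    [0, 0, -8],
    [0, 0, -8],
    [0, 0, -8],
    [0, 0, -8],
    [0, 0, -8]
  ],
  "jaw": [0, 0, 0, 0, 0, 0, 0, 0]
}}

```text
time_s: 34.65
eef_pos: [0.4368, 0.0009, 0.2455]
eef_rot: [-0.0, 0.995, 0.1, -0.001]
wrist_force: [1.2, 0.4, -0.2]
opening: -0.005
grasp_force: 0.0
```

```bash
python3 -c "
from bench import ctrl
print(ctrl.hand_in())"
```

```text
the job is handed in; nothing more can be done
None
```

The job is handed in at 34.7 s (no verdict returned): the longest arm is along the index line to about 0.2°, the board is flat on the fence with its end against the arm, and the robot is clear of everything.

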